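# Strip the vegetable dicer: free and lift off the grid plate for washing

## Task

The cutting-grid plate of the vegetable dicer has to go for washing: flip its yellow-knobbed cam lever fully open, away from the plate, while the plate still sits in place. Then lift the plate by its black handle straight up off the two locating pins, keeping it level, and set it down gently and flat on the floor of the red tray, handle up. Leave the lever open, and neither shove the tray away nor disturb the steel pan, the bowls and the salt jar.

Things in the scene. Friction and masses are not known exactly. Their poses are not given: they have to be found in the camera images.
- dicer: Fixed white dicer stand, 200 mm (its x) by 140 mm, steel deck 60 mm high. Origin: centre of its underside; +x points to the end with the cam lever (bracket there reaches 132 mm out, 90 mm high). Two upright brass pins, 10 mm thick, on the deck at x = +68 and -68 mm, y = 0; their tips are 88 mm above the table.
- grid_plate: Loose aluminium cutting-grid plate, 170 (its x) by 110 by 10 mm, about 0.45 kg, balanced about its middle. Origin: centre of its underside. Starts on the dicer's deck, axes as the dicer's, its two 11.5 mm holes (x = +68, -68 mm) over the pins. Black handle bar along its x, 116 mm long, 18 mm wide (y), 40 to 60 mm above the underside, on posts at its ends (free within 40 mm of the middle).
- plate_grip (a point): Middle of the plate's black handle bar, 50 mm above the plate's underside.
- cam_lever (a joint): Cam lever angle: 0 locked (dark nose over the plate's edge), 1.3 fully open (nose clear of the plate above about 1.0). Starts at 0 to 0.25. Turns about the dicer's y axis: the knob swings over the top towards the dicer's +x. Stiff: about 3.5 N at the knob; stays where left.
- lever_knob (a point): Centre of the yellow roller knob at the end of the cam lever (28 mm across, 30 mm long along the dicer's y, with flat ends), 75 mm from the pivot; at joint value q the rod leans (q - 0.2) rad from upright towards the dicer's +x. The knob stands about 150 mm above the table when locked, 112 mm when open.
- lever_pivot (a point): Pivot of the cam lever: 112 mm along the dicer's +x from its origin, y = 0, 78 mm above the table.
- red_tray: Loose red plastic tray, 270 mm (its x) by 210 mm (its y) outside, walls 28 mm high and 5 mm thick, 0.9 kg. Origin: centre of its underside. It stands to the left or to the right of the dicer; a dark steel pan of the same size stands on the other side.
- red_tray_in (a point): Centre of the red tray's inner floor (about 5 mm above the table); axes as the tray's.
- steel_pan: Bystander: dark steel pan of the red tray's size with two glass bowls in it. Origin: centre of its underside.
- salad_bowl0: Bystander: glass bowl 90 mm across, 45 mm high, in the steel pan. Origin: centre of its underside.
- salad_bowl1: Bystander: second such glass bowl, in the steel pan.
- salt_jar: Bystander: white jar with a red cap, 60 mm across, 80 mm high, beyond the dicer. Origin: centre of its underside.
- sauce_bowl: Bystander: white bowl 110 mm across, 50 mm high, beyond the dicer. Origin: centre of its underside.
Things that resemble listed ones, but are neither listed nor needed, are in the scene too. There is more than one size of the grid_plate; the job needs the larger.

How it is judged:
By the outcome, as a careful person would: the job done as asked, in the order asked, and still so for the second after the job is handed in, with the robot touching nothing.
It also fails if it takes over 48 s, if anything falls off the work surface, if the arm or the gripper's body presses on something with over 40 N, if the wrist force passes 120 N, or if a joint passes its speed limit or range.

## Robot

A 6-joint arm with a two-finger parallel gripper is mounted at the origin on the work surface. World frame = base frame: x ahead of the robot, y to its left, z up, the work surface at z = 0. Lengths are in m, angles in rad, forces in N, time in s.
With the tool pointing down it reaches from about 0.275 to 0.75 m from the base axis. Payload 10.2 kg.
Tool frame: the origin (TCP) lies on the centre line of the jaws, within the pads' length; the fingertips stand tip_extent ahead of it and the grasp point (between the pads) lies 3 mm ahead of it (tip_extent is the distance from the TCP to the fingertips, in m); z points along the fingers, y is the direction in which the jaws open and shut (so a half turn about z gives the same grasp; the last joint's range is limited). The gripper opens to 85 mm and grips with 20 to 120 N. Pads are 22 mm wide; open, the fingers measure 114 mm over their backs; the gripper's body (76 mm by 85 mm) begins 54 mm behind the grasp point. The pads swing forward as they close: fully open they stand 13 mm farther back than shut.
Start: joints at [1.05, 0.313, 1.498, -0, 1.331, -0.223], TCP at [0.154, 0.502, 0.253] pointing down, gripper open.
Joint ranges: [-2.94, 2.94], [-0.97, 2.17], [0.19, 2.56], [-1.23, 4.37], [0.02, 3.11], [-2.88, 2.88]. Speed limits (rad/s): [2.39, 2.39, 3.01, 3.14, 3.14, 3.14].

## Interface

Orientations are given as a 3x3 rotation matrix whose columns are the frame's x, y, z axes.
In Python, from cell import * gives the robot as it stands. The module is installed in compiled form; this text tells all that it offers.
- The arm moves only by the tool send_rows, never from a script. Its argument "moves" is a list of rows, each a list of 3 entries, a list of its own where there are three numbers: the shift along the tool's x, y, z in units of 25 mm (1.0 is 25 mm), then the turn about the tool's z in units of 8 degrees (1.0 is 8 degrees), then the finger opening in mm, from 0 to 85.4. In form: [[[x, y, z], roll, gripper], ...]. A call has 1 to 12 rows; each row is the pose to reach, as a shift and turn from the pose measured when the call began, along the tool's axes at that moment; what a row does not reach only later rows make up. A row lasts 1/10 s, in which the tool goes at most 50 mm and 8.59 degrees, less where a joint would pass 70% of its speed; a pose out of reach is approached as far as the arm can. A call with a gripper value outside its range is refused whole. The fingers move at their own pace and stop on an object; "squeeze" is the grip in N (left out, the last holds). Time passes only in rows, so rows that repeat a pose let the fingers close. It gives the time, the measured TCP pose, the force and the opening at its end, in the units of the state.
- sense(): the state, without advancing time (a new reading comes with each control period).
- capture(name): name is "side" or "top" or "wrist"; returns a dict with "pixels" (420x560x3 uint8, red, green, blue), "depth" (420x560 float32, m along the optical axis (not along the pixel's ray), 0 where there is no reading), "vertical_fov" (degrees; the focal length in pixels is half the picture's height over the tangent of half this angle, whatever the lens; pixels are square), "cx", "cy" (the principal point, pixels), "view" (4x4, takes a point from world to camera coordinates); the wrist camera has in their place "T_tool_cam" (4x4, takes a point from camera to tool coordinates, whose origin is the TCP and whose axes are the flange's). Camera axes: x right, y down, z forward; pixel columns grow to the right and rows downward; lengths in m; the calibration is good to about 2 mm. The wrist camera is an equidistant fisheye: a pixel r from the principal point sees the ray r / f radians off the axis. A picture is of the moment at which its call begins: read the wrist's pose just before it.
- finish_job(): hands the job in, once; it reports no verdict.
The state is a dict: "clock": time; "joint_pos": joint angles; "joint_velocities": joint speeds; "joint_efforts": joint torques, N m; "eef_pos": TCP position; "orientation": TCP orientation; "contact_force": force on the tool from outside, world axes, zero at the start; "wrist_torque": the same for the moment, N m; "gripper_width": finger opening in m.
Only numpy, scipy, OpenCV 4.12 (cv2) and the standard library are available. Lean on these libraries where they do the work, as an engineer would, in place of code of your own. Each camera call takes 0.05 s, during which the arm holds its last target. There are 200 camera calls.

## Working session

There is one attempt and no reset: what is moved stays moved. The work goes in short steps, Python scripts to look and compute and a tool call to move; the robot and the scene stay as the last step left them, time stands still between calls to the robot, and variables do not carry over. Pictures are saved under pics/ and viewed, about 8 in all and at most 12, crops included, and the job is handed in when it is done.

Besides the shell and the picture viewer there is one more tool, called after ">>>" by a JSON object that holds its "method" and its "body". send_rows: Moves the arm, as the interface text tells. Its arguments: {"type":"object","properties":{"moves":{"type":"array"},"squeeze":{"type":"number"}},"required":["moves"]}

```bash
mkdir -p pics
cat > h.py <<'E'
from cell import *
import numpy as np, cv2
def shot(n):
    s=sense(); c=capture(n); np.savez(f'pics/{n}.npz',eef=s['eef_pos'],R=s['orientation'],**c); return c
def load(n): return dict(np.load(f'pics/{n}.npz'))
def pt(c,u,v,z=None,d=None):
    "world point at pixel, by depth or on the plane of height z"
    f=210/np.tan(np.radians(float(c['vertical_fov']))/2)
    a=np.array([(u-c['cx'])/f,(v-c['cy'])/f]); 
    if 'view' in c:
        ray=np.r_[a,1]; T=np.linalg.inv(c['view'])
    else:
        r=np.hypot(*a); k=np.tan(r)/r if r>1e-9 else 1; ray=np.r_[a*k,1]
        M=np.eye(4); M[:3,:3]=c['R']; M[:3,3]=c['eef']; T=M@c['T_tool_cam']
    if z is None:
        d=c['depth'][int(v),int(u)] if d is None else d
        return (T@np.r_[ray*d,1])[:3]
    w=T[:3,:3]@ray; o=T[:3,3]; return o+w*(z-o[2])/w[2]
E
python3 - <<'E'
from h import *
for n in('top','side'):
    c=shot(n); cv2.imwrite(f'pics/{n}0.png',cv2.resize(c['pixels'][...,::-1],(800,600)))
s=sense(); print(s['clock'],s['eef_pos'],s['orientation'],s['contact_force'],s['gripper_width'])
c=load('top');print(np.linalg.inv(c['view']))
E
```

```text
0.1 [0.15396435 0.50170192 0.25279552] [[-9.55970061e-01  2.93463648e-01 -5.74925017e-04]
 [ 2.93464099e-01  9.55969574e-01 -9.98391956e-04]
 [ 2.56619078e-04 -1.12315267e-03 -9.99999336e-01]] [-0.17656684  0.80760078  1.11909386] 0.08518437968054728
[[-4.26729371e-03 -9.97324173e-01  7.29813914e-02  3.55287708e-01]
 [-9.99990596e-01  4.19943576e-03 -1.08321834e-03  1.87571375e-02]
 [ 7.73839169e-04 -7.29853275e-02 -9.97332714e-01  1.14975966e+00]
 [ 0.00000000e+00  0.00000000e+00  0.00000000e+00  1.00000000e+00]]
```

View pics/top0.png

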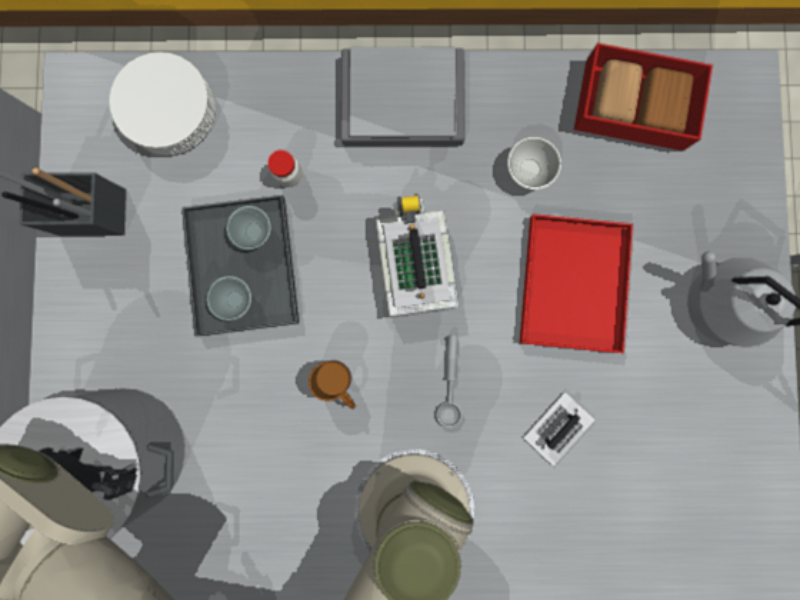

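View pics/side0.png

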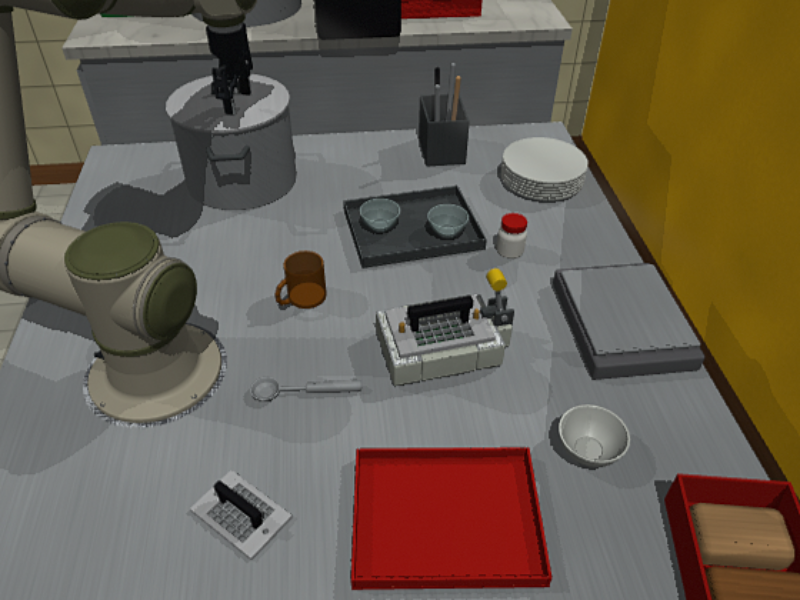

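The top view (800 px wide; up = +x, left = +y) shows the dicer at (418,262). Its yellow knob is at (410,204) on the far side, the red tray at (577,284) and the pan at (242,265). The smaller decoy plate is at (560,428). The side view shows the lever nearly upright and the tool above the pot.

Run:
```python
from h import *
c=load('top'); P=c['pixels'].astype(int); 
H=np.array([[pt(c,u,v) for u in range(560)] for v in range(420)])
np.save('pics/H.npy',H)
r,g,b=P[...,0],P[...,1],P[...,2]; x,y,z=H[...,0],H[...,1],H[...,2]
def rect(m,n):
    q=H[m]; R=cv2.minAreaRect((q[:,:2]*1000).astype(np.float32)); print(n,m.sum(),np.round(R[0],1),np.round(R[1],1),round(R[2],1),'z',np.round(np.percentile(q[:,2],[5,50,95]),3)); 
    return cv2.boxPoints(R)
red=(r>120)&(g<70)&(b<70)&(x>.2)&(x<.62)&(y<-.05)
print(rect(red&(z<.04),'tray'))
print(rect(red&(z>.02)&(z<.04),'rim'))
rect(red&(z<.012),'floor')
dz=(abs(y)<.13)&(x>.3)&(x<.62)
h=dz&(z>.112)&(z<.126)&(r<70)&(g<70)&(b<70); print(rect(h,'handle'))
k=dz&(r>150)&(g>110)&(b<70)&(z>.1); print(rect(k,'knob')); print(H[k].mean(0))
d=dz&(z>.045)&(z<.066)&(r>150); rect(d,'deck')
crop=c['pixels'][130:225,250:335,::-1]; cv2.imwrite('pics/d1.png',cv2.resize(crop,None,fx=6,fy=6,interpolation=2))
w=shot('side'); cv2.imwrite('pics/d2.png',cv2.resize(w['pixels'][180:275,255:370,::-1],None,fx=6,fy=6,interpolation=2))
```

```text
tray 5793 [ 462.1 -337.7] [209.1 268.1] 83.9 z [0.002 0.006 0.027]
[[ 317.62396 -427.33997]
 [ 584.1524  -455.9724 ]
 [ 606.4876  -248.06287]
 [ 339.95917 -219.43042]]
rim 488 [ 462.5 -337.7] [209.1 267.2] 83.9 z [0.022 0.027 0.031]
[[ 318.52707 -427.43695]
 [ 584.15234 -455.9724 ]
 [ 606.48755 -248.06287]
 [ 340.8623  -219.5274 ]]
floor 5281 [ 460.4 -340.2] [193.6 265.6] 83.8 z [0.002 0.005 0.009]
handle 247 [501.3  -6.5] [111.   16.9] 7.5 z [0.116 0.12  0.123]
[[445.15863    -5.4033184]
 [447.3661    -22.110462 ]
 [557.39417    -7.5729923]
 [555.1867      9.134151 ]]
knob 99 [483.1   6.4] [255.1  28.6] 0.9 z [0.157 0.164 0.169]
[[355.28772   18.757137]
 [355.72485   -9.845705]
 [610.819     -5.947117]
 [610.38184   22.655725]]
[0.5921028  0.00712741 0.18347534]
deck 868 [510.3  -5.9] [213.  139.1] 7.6 z [0.057 0.061 0.064]
```

View pics/d1.png

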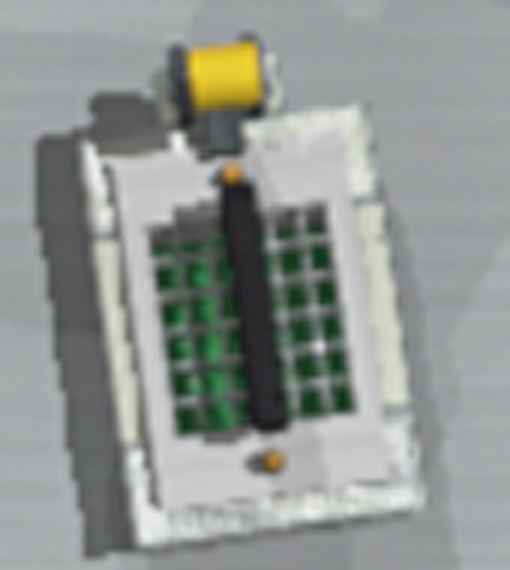

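View pics/d2.png

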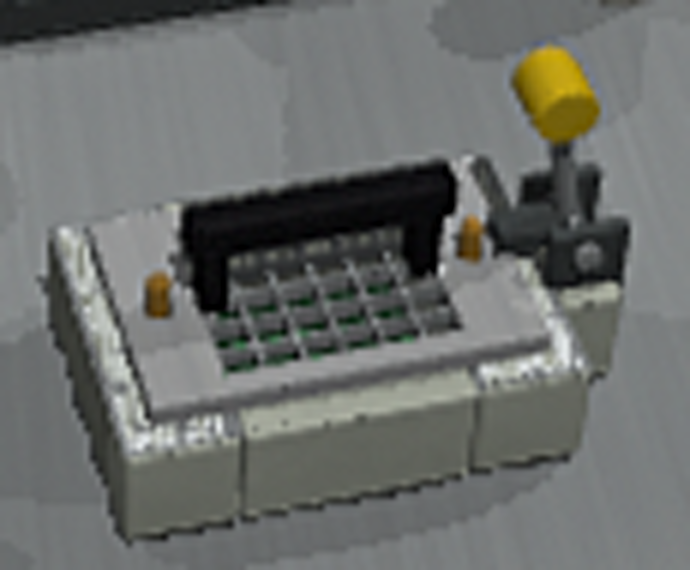

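The crops show the pins at crop px (232,172) and (272,461), the handle bar between them, and the lever rod almost upright with its nose over the plate edge. The measured sizes match the listed ones: handle 111×17 mm at z 0.120, tray 268×209 mm, deck at 0.061.

```bash
cat >> h.py <<'E'
def row(p,yaw=None,s=None):
    "row (units) from the present pose to TCP p with tool y at yaw degrees (world)"
    s=s or sense(); R=np.array(s['orientation']); d=R.T@(np.array(p)-s['eef_pos'])/.025
    cur=np.degrees(np.arctan2(R[1,1],R[0,1])); roll=0 if yaw is None else -((yaw-cur+180)%360-180)/8
    return np.round(d,2).tolist(),round(roll,2)
E
python3 - <<'E'
from h import *
import cell; print([n for n in dir(cell) if not n.startswith('_')])
c=load('top'); H=np.load('pics/H.npy'); P=c['pixels'].astype(int); r,g,b=np.moveaxis(P,2,0); x,y,z=np.moveaxis(H,2,0)
p1=pt(c,288.7,158.7,.088);p2=pt(c,295.3,206.8,.088); print('pins',p1,p2,(p1+p2)/2,np.linalg.norm(p1-p2),np.degrees(np.arctan2(*(p1-p2)[1::-1])))
k=(r>150)&(g>110)&(b<70)&(z>.13)&(z<.18)&(x>.5)&(abs(y)<.1); q=H[k]; print('knob',len(q),q.min(0),q.max(0),q.mean(0))
m=(x>.68)&(x<.9)&(abs(y)<.12); print('box',x[m&(z>.02)].min(),np.percentile(z[m],95))
m=(x<.35)&(y>.35)&(z>.03); print('pot z',np.percentile(z[m&(z<.24)],[50,90,98]))
print(row([.154,.502,.35],97.6)); print(row([.60,.007,.35],97.6))
E
```

```text
['MotionError', 'capture', 'finish_job', 'sense', 'tip_extent']
pins [0.5681932  0.00151088 0.088     ] [ 0.43298359 -0.01609329  0.088     ] [ 0.5005884 -0.0072912  0.088    ] 0.13635081393949638 7.418128506913414
knob 97 [ 0.58551436 -0.00622319  0.15239962] [0.61078324 0.02261982 0.16994898] [0.59698558 0.00688762 0.16355195]
box 0.759722758997459 0.05548828648197372
pot z [0.20777119 0.21799659 0.22169762]
([0.0, 0.01, -3.88], np.float64(-3.08))
([-22.86, -13.69, -3.88], np.float64(-3.08))
```

>>> {"method": "send_rows", "body": {"moves": [[[0,0,-2],0,60],[[0,0,-3.9],0,60],[[-2,-1.2,-3.9],-0.5,60],[[-4,-2.4,-3.9],-1,60],[[-6,-3.6,-3.9],-1.5,60],[[-8,-4.8,-3.9],-2,60],[[-10,-6,-3.9],-2.5,60],[[-11.7,-7,-3.9],-3.08,60],[[-13.5,-8,-3.9],-3.08,60],[[-15,-9,-3.9],-3.08,60],[[-16.7,-10,-3.9],-3.08,60],[[-18.4,-11,-3.9],-3.08,60]]}}

```text
clock: 1.35
eef_pos: [0.4899, 0.1287, 0.3505]
orientation: [[-0.991, -0.132, -0.001], [-0.132, 0.991, -0.001], [0.001, -0.001, -1.0]]
contact_force: [0.4, 0.6, 0.3]
gripper_width: 0.0598
```

Run:
```python
from h import *
s=sense(); print(s['clock'],s['eef_pos'],s['joint_pos'],tip_extent,s['contact_force'])
print(row([.597,.0055,.25],97.5))
```

```text
1.35 [0.48989146 0.12870637 0.35047434] [ 2.55647261e-02  2.21376115e-01  1.36632796e+00 -6.78472499e-04
  1.55445761e+00 -1.67718479e+00] 0.022 [0.353582   0.59195949 0.27159785]
([-3.6, -5.45, 4.02], np.float64(0.01))
```

>>> {"method": "send_rows", "body": {"moves": [[[-1.8,-1.8,1],0,60],[[-3.6,-3.6,2],0,60],[[-3.6,-5.45,3],0,60],[[-3.6,-5.45,4],0,60],[[-3.6,-5.45,4],0,60]]}}

```text
clock: 1.85
eef_pos: [0.5962, 0.0024, 0.2445]
orientation: [[-0.992, -0.128, -0.01], [-0.128, 0.992, 0.001], [0.01, 0.002, -1.0]]
contact_force: [-0.3, 1.1, 0.4]
gripper_width: 0.0598
```

Run:
```python
from h import *
s=sense(); print(s['clock'],s['eef_pos'])
c=shot('wrist'); cv2.imwrite('pics/w1.png',cv2.resize(c['pixels'][...,::-1],(800,600)))
print(row([.597,.0055,.150],97.5))
```

```text
1.85 [0.59622929 0.00244987 0.24445336]
([-0.05, 0.05, 3.9], np.float64(-0.01))
```

View pics/w1.png

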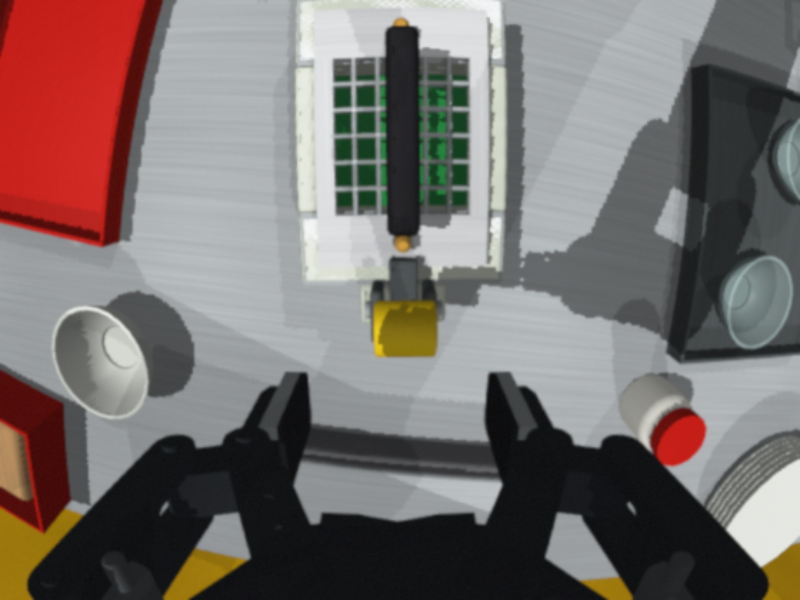

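The wrist view shows the knob at (405,330), on the column between the open jaws (298–498). The plate handle is at (402,130), and everything lines up with the tool axes.

Run:
```python
from h import *
c=load('wrist'); print('knob L,R,near',[pt(c,u*.7,v*.7,z) for u,v,z in((373,329,.158),(437,329,.158),(405,303,.155))])
print('pins',pt(c,402*.7,243*.7,.088)); print('handle',[pt(c,u*.7,v*.7,.12) for u,v in((388,130),(418,130),(402,27),(402,233))])
p=np.array([.597,.0055]);print(row([*p,.153],97.5))
```

```text
knob L,R,near [array([ 0.60008655, -0.00860532,  0.158     ]), array([0.59623849, 0.02174033, 0.158     ]), array([0.58618601, 0.00500049, 0.155     ])]
pins [0.56910117 0.00215411 0.088     ]
handle [array([ 0.50485977, -0.01391017,  0.12      ]), array([0.50282694, 0.00152517, 0.12      ]), array([ 0.44775391, -0.01390996,  0.12      ]), array([5.5830373e-01, 3.4514054e-04, 1.2000000e-01])]
([-0.05, 0.05, 3.78], np.float64(-0.01))
```

>>> {"method": "send_rows", "body": {"moves": [[[-0.1,0.1,1.5],0,60],[[-0.1,0.1,2.8],0,60],[[-0.1,0.1,3.4],0,60],[[-0.1,0.1,3.7],0,60],[[-0.1,0.1,3.7],0,25],[[-0.1,0.1,3.7],0,25],[[-0.1,0.1,3.7],0,25],[[-0.1,0.1,3.7],0,25],[[-0.1,0.1,3.7],0,25]], "squeeze": 20}}

```text
clock: 2.8
eef_pos: [0.5987, 0.0066, 0.1568]
orientation: [[-0.992, -0.129, -0.003], [-0.129, 0.992, -0.001], [0.003, -0.0, -1.0]]
contact_force: [-0.7, -2.3, 6.0]
gripper_width: 0.0299
```

Run:
```python
from h import *
s=sense(); p0=np.array(s['eef_pos']); print(s['clock'],p0,s['gripper_width'],s['contact_force'])
u=np.array([np.cos(np.radians(7.5)),np.sin(np.radians(7.5)),0])
for q in np.r_[.1:1.41:.13]:
    a=q-.2; d=u*.075*(np.sin(a)-np.sin(-.2))+np.array([0,0,.075*(np.cos(a)-np.cos(.2))])
    print(round(q,2),row(p0+d))
```

```text
2.8 [0.59868163 0.00663892 0.15682996] 0.029925102042993673 [-0.67808059 -2.25825529  6.01308747]
0.1 ([-0.3, 0.0, -0.05], 0)
0.23 ([-0.69, 0.0, -0.06], 0)
0.36 ([-1.07, 0.0, -0.03], 0)
0.49 ([-1.45, 0.0, 0.06], 0)
0.62 ([-1.82, 0.0, 0.19], 0)
0.75 ([-2.17, 0.0, 0.38], 0)
0.88 ([-2.48, 0.0, 0.6], 0)
1.01 ([-2.77, 0.0, 0.86], 0)
1.14 ([-3.02, 0.0, 1.16], 0)
1.27 ([-3.23, 0.0, 1.49], 0)
1.4 ([-3.4, 0.0, 1.84], 0)
```

Knob gripped (29.9 mm). Following the arc.

>>> {"method": "send_rows", "body": {"moves": [[[-0.3,0,-0.05],0,25],[[-0.69,0,-0.06],0,25],[[-1.07,0,-0.03],0,25],[[-1.45,0,0.06],0,25],[[-1.82,0,0.19],0,25],[[-2.17,0,0.38],0,25],[[-2.48,0,0.6],0,25],[[-2.77,0,0.86],0,25],[[-3.02,0,1.16],0,25],[[-3.23,0,1.49],0,25],[[-3.32,0,1.65],0,25],[[-3.32,0,1.65],0,25]], "squeeze": 30}}

```text
clock: 4.0
eef_pos: [0.6823, 0.018, 0.1173]
orientation: [[-0.992, -0.13, 0.002], [-0.13, 0.992, 0.0], [-0.002, -0.0, -1.0]]
contact_force: [5.0, 2.0, 4.0]
gripper_width: 0.0296
```

>>> {"method": "send_rows", "body": {"moves": [[[-0.05,0,0.15],0,25],[[-0.1,0,0.3],0,25],[[-0.1,0,0.3],0,25]]}}

```text
clock: 4.3
eef_pos: [0.6856, 0.0185, 0.1114]
orientation: [[-0.992, -0.13, 0.004], [-0.13, 0.992, -0.0], [-0.004, -0.001, -1.0]]
contact_force: [1.5, 0.5, 3.2]
gripper_width: 0.0293
```

>>> {"method": "send_rows", "body": {"moves": [[[0,0,0],0,60],[[0,0,0],0,60],[[0,0,0],0,60],[[0,0,-1.5],0,60],[[0,0,-3],0,60],[[0.8,0,-4.5],0,60],[[2.4,0,-5.5],0,60],[[4,0,-5.5],0,60],[[5,0,-5.5],0,60],[[5,0,-5.5],0,60]]}}

```text
clock: 5.3
eef_pos: [0.559, 0.0022, 0.2492]
orientation: [[-0.992, -0.129, 0.004], [-0.129, 0.992, -0.0], [-0.004, -0.001, -1.0]]
contact_force: [0.3, 0.0, -1.2]
gripper_width: 0.0599
```

Run:
```python
from h import *
s=sense(); print(s['clock'],s['eef_pos'])
c=shot('side'); d=shot('wrist')
a=cv2.resize(c['pixels'][180:275,255:370,::-1],(560,463),interpolation=2); b=cv2.resize(d['pixels'][...,::-1],(560,420))
b=cv2.resize(d['pixels'][60:330,180:400,::-1],(377,463)); cv2.imwrite('pics/w2.png',cv2.resize(np.hstack([a[:,100:],b]),(800,442)))
t=shot('top'); H=np.array([[pt(t,u,v) for u in range(250,340)] for v in range(90,225)]); P=t['pixels'][90:225,250:340].astype(int)
k=(P[...,0]>150)&(P[...,1]>110)&(P[...,2]<70)&(H[...,2]>.08)&(H[...,2]<.2); q=H[k]; print('knob',len(q),q.min(0),q.max(0),q.mean(0))
print(row([.5015,-.007,.22],97.5))
```

```text
5.3 [0.55898506 0.00221024 0.2492321 ]Traceback (most recent call last):
  File "<stdin>", line 7, in <module>
    return umr_minimum(a, axis, None, out, keepdims, initial, where)
ValueError: zero-size array to reduction operation minimum which has no identity
```

View pics/w2.png

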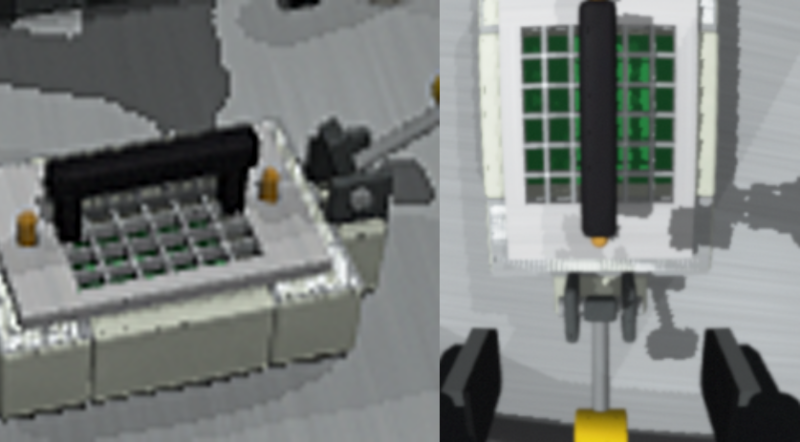

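The lever lies open, with its nose clear of the plate and the rod about 30° above horizontal. Now I'll check the knob's angle in numbers and refine the handle.

Run:
```python
from h import *
def fit(n):
    c=load(n); P=c['pixels'].astype(int); r,g,b=np.moveaxis(P,2,0)
    for nm,m,lo,hi in(('knob',(r>130)&(g>100)&(b<60),.09,.14),('handle',(r<60)&(g<60)&(b<60),.112,.128)):
        v,u=np.nonzero(m); q=np.array([pt(c,a,e) for a,e in zip(u,v)]); q=q[(q[:,2]>lo)&(q[:,2]<hi)&(q[:,0]>.42)&(q[:,0]<.75)&(abs(q[:,1])<.06)]
        R=cv2.minAreaRect((q[:,:2]*1000).astype(np.float32)) if len(q)>4 else 0; print(n,nm,len(q),R,q.mean(0) if len(q) else '',np.percentile(q[:,2],98) if len(q) else '')
fit('wrist');fit('side')
print(row([.502,-.007,.112],97.5))
```

```text
wrist knob 735 ((675.8693237304688, 16.956838607788086), (23.08969497680664, 30.13943099975586), 8.146333694458008) [0.67322111 0.01638244 0.12707543] 0.13060789005788315
wrist handle 3113 ((502.6913146972656, -6.78803825378418), (113.71349334716797, 17.642465591430664), 8.1703462600708) [ 0.5011483  -0.00679464  0.11962378] 0.12133874185228034
side knob 76 ((561.5612182617188, -8.524677276611328), (254.6243438720703, 30.077138900756836), 11.633295059204102) [0.66825069 0.01221581 0.12644352] 0.1318344351089502
side handle 299 ((522.930419921875, -7.117755889892578), (159.024169921875, 19.322912216186523), 7.47189474105835) [ 0.50169428 -0.01159033  0.11855654] 0.12293760911145896
([2.44, -0.05, 5.45], np.float64(-0.01))
```

Both views put the knob centre at about z 0.115–0.117, where fully open is 0.112, so it may be a few hundredths of a radian short. There is time to press it down to its stop with closed fingers.

>>> {"method": "send_rows", "body": {"moves": [[[-1.6,0,0],0,10],[[-3.2,0,0],0,0],[[-4.8,0,1],0,0],[[-4.8,0,2.4],0,0],[[-4.8,0,3.2],0,0],[[-4.8,0,3.6],0,0],[[-4.8,0,3.8],0,0],[[-4.8,0,3.9],0,0],[[-4.8,0,4.0],0,0],[[-4.8,0,4.0],0,0]]}}

```text
clock: 6.45
eef_pos: [0.6821, 0.0178, 0.1509]
orientation: [[-0.991, -0.13, 0.009], [-0.13, 0.992, -0.0], [-0.009, -0.002, -1.0]]
contact_force: [2.4, 0.3, 3.3]
gripper_width: 0.0002
```

>>> {"method": "send_rows", "body": {"moves": [[[0.1,0,0.1],0,0],[[0.1,0,0.15],0,0],[[0.1,0,0.2],0,0],[[0.1,0,0.2],0,0]]}}

```text
clock: 6.85
eef_pos: [0.6814, 0.0175, 0.1486]
orientation: [[-0.991, -0.13, 0.017], [-0.13, 0.992, -0.001], [-0.016, -0.003, -1.0]]
contact_force: [5.5, 1.5, 6.5]
gripper_width: 0.0001
```

>>> {"method": "send_rows", "body": {"moves": [[[0,0,0.15],0,0],[[0,0,0.3],0,0],[[0,0,0.3],0,0]]}}

```text
clock: 7.15
eef_pos: [0.6822, 0.0176, 0.1475]
orientation: [[-0.991, -0.13, 0.022], [-0.13, 0.991, -0.002], [-0.022, -0.005, -1.0]]
contact_force: [-12.0, 0.9, 31.6]
gripper_width: 0.0002
```

A hard stop at 31 N, so the lever is fully open. Backing off and going over the handle.

>>> {"method": "send_rows", "body": {"moves": [[[0,0,-1],0,0],[[0,0,-2.5],0,30],[[1.5,0,-4],0,60],[[3,0,-4],0,60],[[4.5,0,-4],0,60],[[6,0,-4],0,60],[[7.2,0,-4],0,60],[[7.2,0,-4],0,60]]}}

```text
clock: 7.95
eef_pos: [0.4989, -0.0057, 0.2442]
orientation: [[-0.991, -0.129, 0.022], [-0.13, 0.992, -0.002], [-0.021, -0.005, -1.0]]
contact_force: [0.9, 0.8, 0.2]
gripper_width: 0.0601
```

Run:
```python
from h import *
s=sense(); print(s['clock'],s['eef_pos'],s['orientation'][:,2],s['contact_force']); print(row([.5015,-.007,.112],97.6))
```

```text
7.95 [ 0.49892832 -0.00574076  0.24420218] [ 0.02167852 -0.00224982 -0.99976246] [0.88397315 0.80244944 0.20879526]
([0.02, -0.04, 5.29], np.float64(-0.02))
```

>>> {"method": "send_rows", "body": {"moves": [[[0,0,1.5],0,60],[[0,0,3],0,60],[[0.02,-0.03,4.2],0,60],[[0.02,-0.03,4.9],0,60],[[0.02,-0.03,5.25],0,60],[[0.02,-0.03,5.25],0,30],[[0.02,-0.03,5.25],0,26]], "squeeze": 20}}

```text
clock: 8.65
eef_pos: [0.502, -0.0069, 0.1139]
orientation: [[-0.991, -0.13, 0.023], [-0.13, 0.992, -0.003], [-0.023, -0.006, -1.0]]
contact_force: [0.0, 0.4, -0.5]
gripper_width: 0.032
```

Run:
```python
from h import *
s=sense(); print(s['clock'],s['eef_pos'],s['gripper_width'],s['contact_force'])
c=shot('wrist'); cv2.imwrite('pics/w3.png',cv2.resize(c['pixels'][...,::-1],(800,600)))
```

```text
8.65 [ 0.50202216 -0.00693561  0.11388691] 0.03196380087053524 [ 0.02555345  0.370154   -0.48354632]
```

View pics/w3.png

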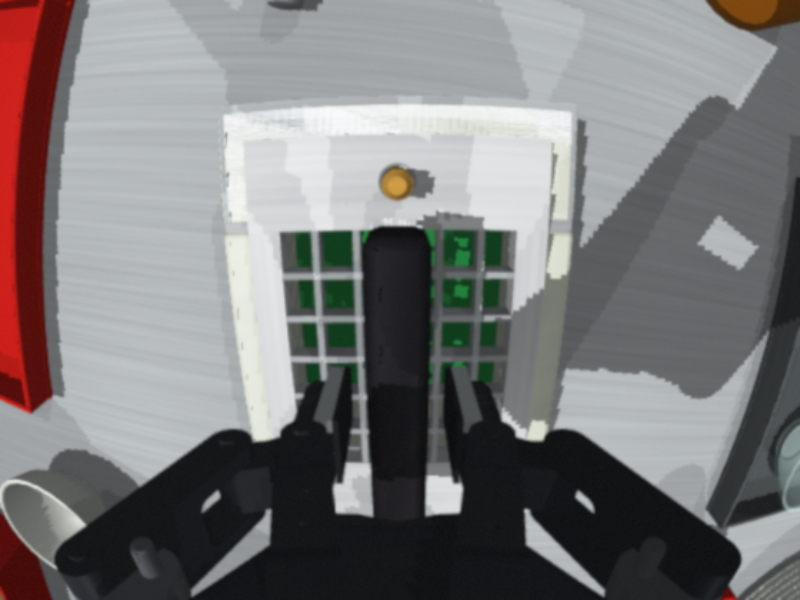

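The handle bar (368–430) sits centred between the pads (350 and 448). Closing with a firm grip.

>>> {"method": "send_rows", "body": {"moves": [[[0,0,0],0,12],[[0,0,0],0,12],[[0,0,0],0,12],[[0,0,0],0,12]], "squeeze": 50}}

```text
clock: 9.1
eef_pos: [0.5024, -0.0071, 0.1147]
orientation: [[-0.991, -0.13, 0.025], [-0.13, 0.992, -0.003], [-0.024, -0.006, -1.0]]
contact_force: [-0.7, -0.4, 5.7]
gripper_width: 0.0168
```

Run:
```python
from h import *
s=sense(); print(s['clock'],s['eef_pos'],s['gripper_width'],s['contact_force'],s['wrist_torque'],s['orientation'][:,2]); p=np.array(s['eef_pos'])
for d in(.01,.05,.12): print(row(p+[0,0,d]))
```

```text
9.1 [ 0.50238048 -0.00707114  0.11469545] 0.016833313477502006 [-0.70720435 -0.40418976  5.67329694] [0.10101618 0.18123645 0.0055031 ] [ 0.02476564 -0.00307991 -0.99968854]
([-0.01, -0.0, -0.4], 0)
([-0.05, -0.01, -2.0], 0)
([-0.12, -0.03, -4.8], 0)
```

>>> {"method": "send_rows", "body": {"moves": [[[0,0,-0.2],0,12],[[-0.01,0,-0.4],0,12],[[-0.02,0,-0.6],0,12],[[-0.02,0,-0.8],0,12],[[-0.02,0,-1.0],0,12],[[-0.03,0,-1.2],0,12],[[-0.03,0,-1.4],0,12],[[-0.04,0,-1.6],0,12],[[-0.04,0,-1.8],0,12],[[-0.05,-0.01,-2.0],0,12]]}}

```text
clock: 10.1
eef_pos: [0.5024, -0.007, 0.1652]
orientation: [[-0.991, -0.129, 0.025], [-0.13, 0.992, -0.003], [-0.024, -0.006, -1.0]]
contact_force: [-0.1, -0.7, -4.2]
gripper_width: 0.0175
```

Run:
```python
from h import *
s=sense(); print(s['clock'],s['eef_pos'],s['gripper_width'],s['contact_force'],s['wrist_torque'],s['orientation'][:,2])
c=shot('side'); cv2.imwrite('pics/s3.png',cv2.resize(c['pixels'][130:290,240:400,::-1],(600,600),interpolation=2))
```

```text
10.1 [ 0.50239483 -0.0069896   0.16515818] 0.01750830327106896 [-0.07646253 -0.70413714 -4.22749153] [0.01795859 0.02463726 0.04704343] [ 0.02479014 -0.00305931 -0.999688  ]
```

View pics/s3.png

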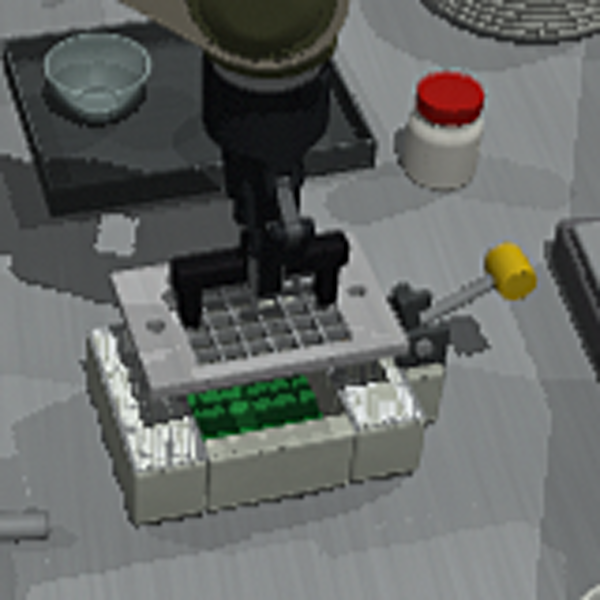

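The plate is off the pins and looks level. The wrist reads 4.2 N, which matches its weight, and the lever is still open. Next: carry it over the tray.

Run:
```python
from h import *
for p in((.5024,-.007,.205),(.4625,-.338,.205),(.4625,-.338,.09)): print(row(p))
```

```text
([-0.03, -0.0, -1.56], 0)
([3.27, -12.93, -1.56], 0)
([3.39, -12.89, 3.04], 0)
```

>>> {"method": "send_rows", "body": {"moves": [[[0,0,-0.6],0,12],[[0,-0.3,-1.2],0,12],[[0.2,-1,-1.56],0,12],[[0.5,-2,-1.56],0,12],[[0.8,-3.2,-1.56],0,12],[[1.1,-4.4,-1.56],0,12],[[1.4,-5.6,-1.56],0,12],[[1.7,-6.8,-1.56],0,12],[[2.0,-8,-1.56],0,12],[[2.3,-9.2,-1.56],0,12],[[2.6,-10.4,-1.56],0,12],[[2.9,-11.4,-1.56],0,12]]}}

```text
clock: 11.35
eef_pos: [0.4664, -0.3005, 0.2049]
orientation: [[-0.991, -0.129, 0.026], [-0.129, 0.992, -0.004], [-0.025, -0.007, -1.0]]
contact_force: [0.1, 0.4, -4.5]
gripper_width: 0.017
```

Run:
```python
from h import *
s=sense(); print(s['clock'],s['eef_pos'],s['gripper_width'],s['contact_force'],s['orientation'][:,2],s['joint_pos'])
for p in((.4625,-.338,.205),(.4625,-.338,.09)): print(row(p))
```

```text
11.35 [ 0.46644011 -0.30054415  0.20493706] 0.017044923494809853 [ 0.08309252  0.41808683 -4.45625358] [ 0.02602726 -0.00352736 -0.99965501] [-0.79043489  0.40690206  1.49528446  0.01706284  1.21863122 -2.49635678]
([0.35, -1.47, -0.0], 0)
([0.47, -1.43, 4.6], 0)
```

>>> {"method": "send_rows", "body": {"moves": [[[0.2,-0.7,0],0,12],[[0.35,-1.4,0],0,12],[[0.37,-1.46,0.6],0,12],[[0.4,-1.45,1.4],0,12],[[0.42,-1.44,2.2],0,12],[[0.44,-1.44,3.0],0,12],[[0.46,-1.43,3.8],0,12],[[0.47,-1.43,4.3],0,12],[[0.47,-1.43,4.6],0,12],[[0.47,-1.43,4.6],0,12]]}}

```text
clock: 12.35
eef_pos: [0.4624, -0.3377, 0.0893]
orientation: [[-0.991, -0.129, 0.025], [-0.129, 0.992, -0.003], [-0.025, -0.006, -1.0]]
contact_force: [0.5, -0.3, -4.3]
gripper_width: 0.0174
```

Run:
```python
from h import *
s=sense(); print(s['clock'],s['eef_pos'],s['gripper_width'],s['contact_force'],s['orientation'][:,2])
p=np.array(s['eef_pos']); print([row([p[0],p[1],z]) for z in(.066,.062,.0595)])
c=shot('side'); cv2.imwrite('pics/s4.png',cv2.resize(c['pixels'][220:420,220:420,::-1],(600,600),interpolation=2))
# plate tilt from side depth: plate-coloured pixels near TCP
H=np.array([[pt(c,u,v) for u in range(220,420)] for v in range(220,420)]); P=c['pixels'][220:420,220:420].astype(int)
m=(P.min(-1)>120)&(np.ptp(P,axis=-1)<25)&(abs(H[...,0]-.46)<.1)&(abs(H[...,1]+.338)<.08)&(H[...,2]>.02)&(H[...,2]<.07)
q=H[m]; A=np.c_[q[:,:2]-q[:,:2].mean(0),np.ones(len(q))]; print(len(q),q.mean(0),np.linalg.lstsq(A,q[:,2],rcond=None)[0],cv2.minAreaRect((q[:,:2]*1000).astype(np.float32)))
```

```text
12.35 [ 0.46235296 -0.33773378  0.08934807] 0.017447613116903085 [ 0.50565442 -0.33648832 -4.34414634] [ 0.02524172 -0.00262515 -0.99967793]
[([0.02, 0.01, 0.93], 0), ([0.03, 0.01, 1.09], 0), ([0.03, 0.01, 1.19], 0)]
1817 [ 0.45572907 -0.34998658  0.04529409] [ 0.00015002 -0.00154919  0.04529409] ((461.51324462890625, -338.5223388671875), (169.5960693359375, 111.60103607177734), 7.805732250213623)
```

View pics/s4.png

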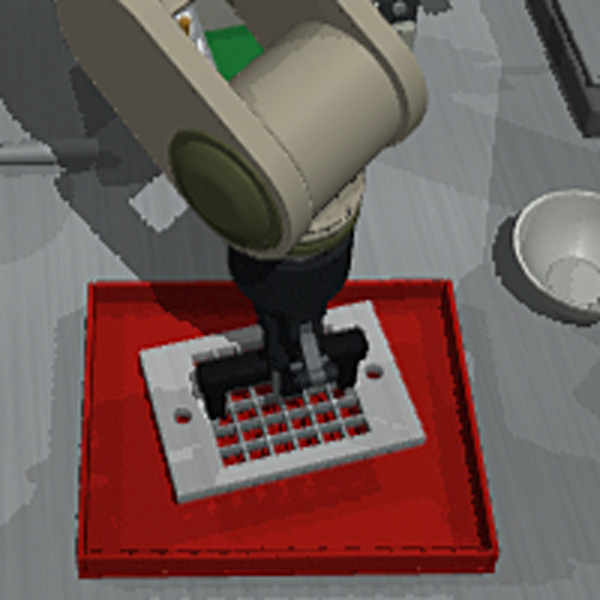

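The plate is centred over the tray and level: tilt under 0.002, measured 170×112 mm, underside at 0.035. Lowering slowly.

>>> {"method": "send_rows", "body": {"moves": [[[0,0,0.3],0,12],[[0.01,0,0.6],0,12],[[0.02,0,0.8],0,12],[[0.02,0.01,0.95],0,12],[[0.02,0.01,1.03],0,12],[[0.03,0.01,1.1],0,12],[[0.03,0.01,1.14],0,12],[[0.03,0.01,1.17],0,12],[[0.03,0.01,1.17],0,12]]}}

```text
clock: 13.3
eef_pos: [0.4626, -0.338, 0.0609]
orientation: [[-0.991, -0.129, 0.026], [-0.129, 0.992, -0.004], [-0.026, -0.007, -1.0]]
contact_force: [-0.5, -0.7, -5.2]
gripper_width: 0.0173
```

>>> {"method": "send_rows", "body": {"moves": [[[0,0,0.04],0,12],[[0,0,0.08],0,12],[[0,0,0.11],0,12],[[0,0,0.11],0,12]]}}

```text
clock: 13.7
eef_pos: [0.4628, -0.3382, 0.0597]
orientation: [[-0.991, -0.129, 0.027], [-0.129, 0.992, -0.004], [-0.026, -0.008, -1.0]]
contact_force: [-5.5, 2.4, 11.3]
gripper_width: 0.0173
```

Contact (the load is on the floor). Releasing and retreating upward.

>>> {"method": "send_rows", "body": {"moves": [[[0,0,-0.02],0,14],[[0,0,-0.02],0,20],[[0,0,-0.02],0,30],[[0,0,-0.02],0,45],[[0,0,-0.02],0,45],[[0,0,-0.6],0,45],[[-0.05,0,-1.8],0,45],[[-0.1,0,-3.4],0,45],[[-0.15,0,-5],0,45],[[1,2,-6.5],0,45],[[2.5,4,-6.5],0,45],[[4,6,-6.5],0,45]]}}

```text
clock: 14.9
eef_pos: [0.3676, -0.2303, 0.2193]
orientation: [[-0.991, -0.129, 0.029], [-0.13, 0.992, -0.007], [-0.028, -0.011, -1.0]]
contact_force: [0.3, -0.4, 1.3]
gripper_width: 0.045
```

```bash
cp pics/side.npz pics/side_prev.npz
python3 - <<'E'
from h import *
s=sense(); print(s['clock'],s['eef_pos'],s['gripper_width'],s['contact_force'])
t=shot('top'); c=shot('side'); H=np.array([[pt(c,u,v) for u in range(560)] for v in range(420)]); P=c['pixels'].astype(int)
m=(P.min(-1)>120)&(np.ptp(P,axis=-1)<25)&(abs(H[...,0]-.46)<.1)&(abs(H[...,1]+.338)<.08)&(H[...,2]<.03)
q=H[m]; A=np.c_[q[:,:2]-q[:,:2].mean(0),np.ones(len(q))]; print('plate',len(q),q.mean(0),np.linalg.lstsq(A,q[:,2],rcond=None)[0],cv2.minAreaRect((q[:,:2]*1000).astype(np.float32)))
H=np.array([[pt(t,u,v) for u in range(560)] for v in range(420)]); r,g,b=np.moveaxis(t['pixels'].astype(int),2,0)
m=(r>120)&(g<70)&(b<70)&(H[...,0]>.2)&(H[...,0]<.62)&(H[...,1]<-.05)&(H[...,2]<.04); print('tray',m.sum(),cv2.minAreaRect((H[m][:,:2]*1000).astype(np.float32)))
cv2.imwrite('pics/f.png',cv2.resize(np.hstack([t['pixels'],c['pixels']])[...,::-1],(800,300),interpolation=cv2.INTER_AREA))
E
```

```text
14.9 [ 0.36755897 -0.23034062  0.21931378] 0.045010622033981 [ 0.33437357 -0.37474474  1.3417363 ]
plate 1952 [ 0.45796848 -0.34557384  0.01573663] [-0.0010526  -0.00268891  0.01573663] ((462.13153076171875, -339.15863037109375), (170.09793090820312, 112.50631713867188), 7.14570426940918)
tray 2133 ((482.7869873046875, -340.15777587890625), (208.79991149902344, 228.43075561523438), 83.89916229248047)
```

View pics/f.png

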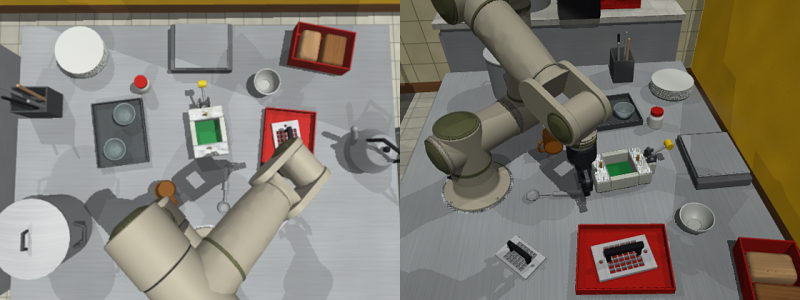

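The plate lies flat with its top at 0.0157 (expected 0.015), the tray is partly hidden by the arm but unmoved, the lever is open, and the pan, bowls and jar are in place. Handing in.

```bash
python3 -c "
from cell import *
print(finish_job())"
```

```text
the job is handed in; nothing more can be done
None
```

The larger grid plate is lying flat in the red tray, handle up, and the cam lever is fully open. I handed the job in at about 15 s of the 48 s allowed.

- **Lever:** I gripped the yellow knob and swung it along its arc. A check then put the knob 3–5 mm above its fully open height, so I pressed it down with closed fingers until it hit its stop. That press reached 31.6 N at the wrist.
- **Plate:** I lifted it straight up off the pins, carried it level and lowered it slowly onto the tray floor. It touched down with a reading of about 11 N.

**Last checks:**
- The plate's top is at 0.0157 m (0.015 expected), tilted less than 0.003 rad, and within about 2 mm of the tray's centre.
- The plate is about 14° off the tray's axes. I left it that way because it clears the walls easily.
- The tray's angle is unchanged and its visible far edge is where it was. The arm hid the near part from the top camera, so I did not re-measure the whole tray.
- In the final pictures the lever is still open, and the pan, bowls and salt jar look undisturbed. I judged those by eye only.

**Tool tilt:** pressing the lever left the tool tilted about 1.4°. The plate was gripped while it sat level on the deck, so it stayed level.

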